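# Press the pigment jars home in the roller-clip rail

### The arm

A 6-joint arm with a two-finger parallel gripper is mounted at the origin on a cart in front of the work surface, level with it; the furniture and walls round the work are solid. World frame = base frame: x ahead of the robot, y to its left, z up, the work surface at z = 0. Lengths are in m, angles in rad, forces in N, time in s.
With the tool pointing down it reaches from about 0.3 to 0.775 m from the base axis. Payload 14.6 kg.
Tool frame: the origin (TCP) lies at the very end of the fingers, on their centre line; the grasp point (between the pads) lies 19 mm behind it; z points along the fingers, y is the line along which they close (so a half turn about z gives the same grasp; the last joint's range is limited). The gripper opens to 94 mm and grips with 3 to 60 N. Pads are 16 mm wide; open, the fingers measure 119 mm over their backs; the gripper's body (75 mm by 177 mm) begins 78 mm behind the grasp point.
Start: joints at [-1.253, 0.3, 1.521, -0, 1.321, -0.067], TCP at [0.206, -0.51, 0.205] pointing down, gripper open.
Joint ranges: [-3.03, 3.03], [-0.79, 2.21], [0.23, 2.52], [-1.04, 4.18], [0, 3.07], [-2.55, 2.55]. Speed limits (rad/s): [2.22, 2.22, 2.57, 3.14, 3.14, 3.14].

### API

Orientations are given as [roll, pitch, yaw] about the fixed x, y, z axes, in that order (R = Rz(yaw) Ry(pitch) Rx(roll)).
In Python, from station import ctrl gives the robot as it stands.
- The arm moves only by the tool move_arm, never from a script. Its argument "increments" is a list of rows, each a list of 7 numbers: the opening, from 0 (shut) to 1 (fully open), then the shift along the tool's x, y, z in units of 50 mm (1.0 is 50 mm), then the turn, a rotation vector about the tool's x, y, z in rad. In form: [[claw, tx, ty, tz, rx, ry, rz], ...]. A call has 1 to 20 rows; each row shifts and turns the commanded pose from where the row before left it, along the tool's axes as they then stand; what a row does not reach is not made up. A row lasts 1/10 s, in which the tool goes at most 50 mm and 8.59 degrees, less where a joint would pass 70% of its speed; a pose out of reach is approached as far as the arm can. A call is refused whole if a number of a shift passes 1 or a number of a turn 0.15, either way. A call with a gripper value outside its range is refused whole. The fingers move at their own pace and stop on an object; "force" is the grip in N (left out, the last holds). Time passes only in rows, so rows that do not move let the fingers close. It gives the time, the measured TCP pose, the force, the opening and the grip force at its end, in the units of the state.
- ctrl.get_obs(): the state, without advancing time (a new reading comes with each control period).
- ctrl.camera(name): name is "side" or "top" or "wrist"; returns a dict with "color" (400x640x3 uint8, blue, green, red), "K" (3x3 intrinsics, pixels), "distortion" ([k1, k2, p1, p2, k3] as OpenCV has them; the pictures are not rectified), "pose" (4x4, takes a point from camera to world coordinates); the wrist camera has in their place "tool_from_camera" (4x4, takes a point from camera to tool coordinates, whose origin is the TCP and whose axes are the flange's). Camera axes: x right, y down, z forward; pixel columns grow to the right and rows downward; lengths in m; the calibration is good to about 2 mm. A picture is of the moment at which its call begins: read the wrist's pose just before it. There is no depth.
- ctrl.hand_in(): hands the job in; it is judged then, once.
Trained networks look in a picture, given as the dict that the camera call returned (one of the last four; its "shot" number tells which), for a name from the list of things; names that differ only in an ending like _2 or _b are one class to them, and where a whole thing is asked for, a point or a joint stands for the part that bears it (a point fixed in the world has none). Each returns a list of dicts, best first, with "conf" (0 to 1); they miss things now and then, are a little off and sometimes report something else, mostly with a low value. They report only what shows in the picture. A call takes as long as a camera call.
- ctrl.cut_out(name, picture): "mask" (400x640 bool, what is visible of it) and "centre" ([row, column] in pixels, amid what is visible of it).
The state is a dict: "time_s": time; "qpos": joint angles; "joint_vel": joint speeds; "tau": joint torques, N m; "ee_pos": TCP position; "eef_rot": TCP orientation; "force": force on the tool from outside, world axes, zero at the start; "moment": the same for the moment, N m; "grip_width": finger opening in m; "grip_force": force on a finger pad.
Only numpy, scipy, OpenCV 4.12 (cv2) and the standard library are available. Lean on these libraries where they do the work, as an engineer would, in place of code of your own. Each camera call takes 0.05 s, during which the arm holds its last target. There are 200 camera calls.

### The job

Put the two loose pigment jars away in the blue-ended spring-clip rail: stand the green jar on the grey runner of the left clip (as the robot sees it) and the purple jar on that of the right clip, and press each straight in past the sprung rollers until it snaps fully home against the black back pad with the orange button pushed in. The jars are glass: keep them upright and do not ram them into the clips (about 15 N is enough; stop as soon as you feel the firm stop). Leave the other things on the table where they are.

Things in the scene. Friction and masses are not known exactly. Their poses are not given: they have to be found in the camera images.
- rail: Fixed rail, 270 mm long, 54 mm high: aluminium beam with blue end blocks 65 mm and more along +x from the origin; before it two spring clips, each over a slippery grey runner 3 mm high, 60 mm wide, from x -95 to +65 mm. Origin: on the table midway between the clips. +x: the way to push jars in, away from the robot; +y: left along the rail; z up. Lift the jars onto the runners.
- clip_left (a point): Left clip: point on the table at x 0, y +60 mm in the rail frame. A home jar's axis stands 0 to 35 mm further along +x: the clip's own fixed depth setting, NOT measured, so feel for the end. From that home axis: stiff black rubber back pad (6 N/mm), face at +24 mm, 42 mm wide, 17 to 49 mm high; two upright white rollers of 8 mm diameter on sprung jaws at x -15, y +-22 mm, 21 to 45 mm high.
- clip_right (a point): Right clip: as the left, at x 0, y -60 mm in the rail frame, with its own unmeasured depth of 0 to 35 mm. Pushing a jar in, the rollers are met 32 mm before home; the push rises to about 5 to 10 N, falls away once the jar's widest part has passed them (15 mm before home), then rises steeply at the back pad: 15 N tells pad from rollers. The clip then holds the jar by itself.
- flag_left (a joint): Round orange button, 14 mm wide, 34 mm up in the middle of the left clip's back pad; m: 0 = standing out 6 mm (empty), 0.006 = flush with the pad (jar fully home), more while the pad is being squeezed. Soft damped spring, about 0.4 N when flush.
- flag_right (a joint): The same button in the right clip.
- green_jar: Loose glass jar of green pigment with a beige-grey screw lid: straight body of 48 mm diameter up to 57 mm, lid of 45 mm diameter up to 70 mm, about 0.14 kg. Origin at the centre of its underside, z up its axis. Starts upright on the table.
- purple_jar: Loose glass jar of purple (maroon) pigment with a black screw lid: straight body of 48 mm diameter up to 52 mm, lid of 45 mm diameter up to 64 mm, about 0.14 kg. Origin at the centre of its underside, z up its axis. Starts upright on the table.
- tape_roll: Bystander: roll of masking tape lying flat, 72 mm diameter, 19 mm high; origin at the centre of its underside.
- steel_scraper: Bystander: scraper with a wooden handle lying flat, 136 mm long along its y, 14 mm high; origin at the centre of its underside.
- tool_tin: Bystander: dark brown tin of wooden modelling tools, about 79 mm wide, 138 mm high; origin at its underside.
- yellow_jar: Bystander: jar of yellow pigment with a white lid, 51 mm diameter, 58 mm high; origin at the centre of its underside. It stays where it is.

How it is judged:
At the end, for the whole second after the job is handed in: Green jar in the left clip, purple jar in the right: each upright (0.1 rad) on its runner (underside below 9 mm), at rest, axis within 6 mm of its clip's centre line and at x -5 to 41 mm in the rail frame, with both orange buttons held in more than 4.5 mm (home: 6 mm) (value of joint each of flag_left, flag_right above 0.0045 m and y of green_jar in the frame of rail between 0.054 and 0.066 m and x of green_jar in the frame of rail between -0.005 and 0.041 m and angle between each of green_jar, purple_jar's own z axis and vertical below 0.1 rad and height (world z) of each of green_jar, purple_jar below 0.009 m and linear speed of each of green_jar, purple_jar below 0.02 m/s and angular speed of each of green_jar, purple_jar below 0.2 rad/s and y of purple_jar in the frame of rail between -0.066 and -0.054 m and x of purple_jar in the frame of rail between -0.005 and 0.041 m); the robot touches nothing.
It fails at once if a jar rammed or pressed into the rail (runner, rollers and pad together) with more than 38 N (contact force between any of green_jar, purple_jar and rail above 38 N).
It fails at once if a jar tipped by more than 0.5 rad (angle between any of green_jar, purple_jar's own z axis and vertical above 0.5 rad).
It fails at once if a bystander (tape roll, scraper, tool tin, yellow jar) moved by more than 30 mm (distance of any of tape_roll, steel_scraper, tool_tin, yellow_jar from where it was at the start of the episode above 0.03 m).
It also fails if it takes over 72 s, if anything falls off the work surface, if the arm or the gripper's body presses on something with over 40 N, if the wrist force passes 120 N, or if a joint passes its speed limit or range.

## Working session

There is one attempt and no reset: what is moved stays moved. The work goes in short steps, Python scripts to look and compute and a tool call to move; the robot and the scene stay as the last step left them, time stands still between calls to the robot, and variables do not carry over. Pictures are saved under pics/ and viewed, at most 10 in all, crops included, and the job is handed in when it is done.

Besides the shell and the picture viewer there is one more tool, called after ">>>" as name(argument=value, ...), one argument or row to a line, values as JSON. move_arm: Moves the arm, as the interface text tells. Its arguments: {"type":"object","properties":{"increments":{"type":"array","items":{"type":"array","items":{"type":"number"}}},"force":{"type":"number"}},"required":["increments"]}

```bash
mkdir -p pics
cat > h.py <<'E'
import numpy as np, cv2
from station import ctrl
def ray(c,px):
    u=cv2.undistortPoints(np.array([[px]],float),np.array(c["K"]),np.array(c["distortion"],float))[0,0]
    P=np.array(c["pose"]); d=P[:3,:3]@np.array([u[0],u[1],1]); return P[:3,3],d
def atz(c,px,z):
    o,d=ray(c,px); return o+d*(z-o[2])/d[2]
E
python3 - <<'E'
from h import *
o=ctrl.get_obs(); print(o["ee_pos"],o["eef_rot"],o["force"])
for n in("top","side"):
    c=ctrl.camera(n); cv2.imwrite(f"pics/{n}0.png",c["color"]); print(n,np.round(c["pose"],3).tolist(),np.round(c["K"],1).tolist())
    for t in("green_jar","purple_jar","rail","yellow_jar","tool_tin","tape_roll","steel_scraper"):
        for r in ctrl.cut_out(t,c)[:2]:
            y,x=np.where(r["mask"]); print(t,round(r["conf"],2),np.round(r["centre"],1),x.min(),x.max(),y.min(),y.max(), np.round(atz(c,[r["centre"][1],r["centre"][0]],0.05),3))
E
```

```text
[ 0.20635484 -0.50954341  0.20489264] [-3.14047591e+00 -7.17897917e-05  3.84817677e-01] [1.02311568 0.21399824 0.16374453]
top [[0.006, -0.992, 0.128, 0.381], [-1.0, -0.006, -0.0, 0.012], [0.001, -0.128, -0.992, 1.265], [0.0, 0.0, 0.0, 1.0]] [[503.4, 0.0, 319.5], [0.0, 503.4, 197.8], [0.0, 0.0, 1.0]]
green_jar 0.67 [228.2 417.3] 403 426 220 240 [ 0.466 -0.224  0.05 ]
purple_jar 0.85 [225.  238.2] 228 250 217 237 [0.471 0.208 0.05 ]
rail 0.83 [145.5 334.9] 281 386 115 211 [ 0.668 -0.025  0.05 ]
yellow_jar 0.64 [141.9 216.5] 204 225 133 154 [0.675 0.266 0.05 ]
tool_tin 0.6 [136.2 447.3] 429 468 120 154 [ 0.693 -0.302  0.05 ]
steel_scraper 0.96 [212.8 187.4] 164 218 208 220 [0.5   0.331 0.05 ]
side [[-0.963, -0.173, 0.209, 0.319], [-0.271, 0.572, -0.774, 0.848], [0.014, -0.802, -0.597, 0.742], [0.0, 0.0, 0.0, 1.0]] [[420.9, 0.0, 323.5], [0.0, 420.9, 200.9], [0.0, 0.0, 1.0]]
green_jar 0.6 [176.6 371.5] 364 378 166 189 [ 0.456 -0.208  0.05 ]
purple_jar 0.76 [276.8 337.6] 324 343 264 293 [0.455 0.213 0.05 ]
rail 0.72 [216.5 289.1] 237 342 175 247 [0.628 0.043 0.05 ]
yellow_jar 0.69 [282.7 232.4] 224 246 268 299 [0.67  0.294 0.05 ]
yellow_jar 0.63 [216. 287.] 237 343 175 247 [0.634 0.042 0.05 ]
tool_tin 0.77 [147.1 306.5] 296 321 125 168 [ 0.696 -0.32   0.05 ]
tool_tin 0.31 [176.2 370.8] 362 378 165 190 [ 0.459 -0.209  0.05 ]
tape_roll 0.73 [159.1 358.1] 348 369 158 173 [ 0.516 -0.295  0.05 ]
steel_scraper 0.4 [215.1 288.1] 236 344 174 248 [0.633 0.038 0.05 ]
```

View pics/top0.png

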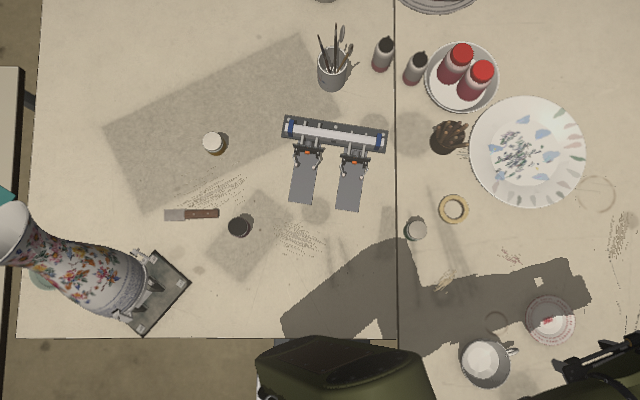

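View pics/side0.png

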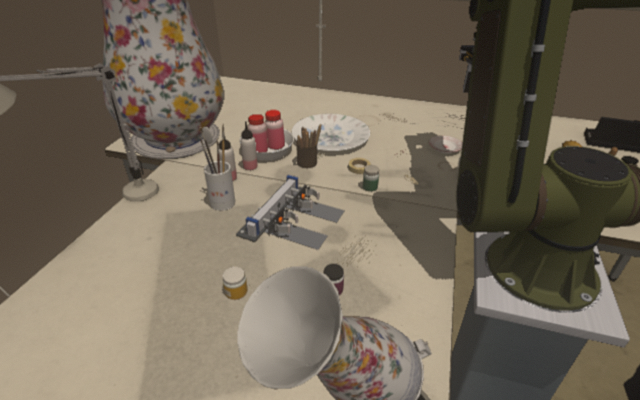

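The top view shows the rail at about (335,145), with its runners running down-left, so its yaw is about -0.14. The green jar is at (415,229), the purple at (239,227) and the scraper at (190,214). The side view agrees; a vase stands well left of the purple jar. I'll go over the rail for a wrist view.

>>> move_arm(
  increments=[
    [1, 0, 0, -0.5, 0, 0, 0.13],
    [1, 0, 0, -0.5, 0, 0, 0.13],
    [1, 0, 0, -0.5, 0, 0, 0.13],
    [1, 0, 0, -0.5, 0, 0, 0.13],
    [1, 0.29, -0.54, 0, 0, 0, 0],
    [1, 0.29, -0.54, 0, 0, 0, 0],
    [1, 0.29, -0.54, 0, 0, 0, 0],
    [1, 0.29, -0.54, 0, 0, 0, 0],
    [1, 0.29, -0.54, 0, 0, 0, 0],
    [1, 0.29, -0.54, 0, 0, 0, 0],
    [1, 0.29, -0.54, 0, 0, 0, 0],
    [1, 0.29, -0.54, 0, 0, 0, 0],
    [1, 0.29, -0.54, 0, 0, 0, 0],
    [1, 0.29, -0.54, 0, 0, 0, 0],
    [1, 0.29, -0.54, 0, 0, 0, 0],
    [1, 0.29, -0.54, 0, 0, 0, 0],
    [1, 0.29, -0.54, 0, 0, 0, 0],
    [1, 0.29, -0.54, 0, 0, 0, 0],
    [1, 0.29, -0.54, 0, 0, 0, 0],
    [1, 0, 0, 0, 0, 0, 0],
  ],
)

```text
time_s: 2.8
ee_pos: [0.4778, -0.1355, 0.3052]
eef_rot: [-3.141, 0.0, -0.132]
force: [0.5, -0.3, 0.4]
grip_width: 0.0939
grip_force: 0.0
```

```bash
cat >> h.py <<'E'
from scipy.spatial.transform import Rotation as Rn
def tool(o):
    T=np.eye(4); T[:3,:3]=Rn.from_euler("xyz",o["eef_rot"]).as_matrix(); T[:3,3]=o["ee_pos"]; return T
def wrist():
    o=ctrl.get_obs(); c=ctrl.camera("wrist"); c["pose"]=tool(o)@np.array(c["tool_from_camera"]); return c
E
python3 - <<'E'
from h import *
o=ctrl.get_obs(); print(o["ee_pos"],o["eef_rot"],o["time_s"])
c=wrist(); cv2.imwrite("pics/w1.png",c["color"]); print(np.round(c["tool_from_camera"],3),c["K"],c["distortion"])
import pickle; pickle.dump({k:c[k] for k in("K","distortion","pose","color")},open("w1.pkl","wb"))
E
```

```text
[ 0.4777838  -0.13550904  0.30523266] [-3.14109505e+00  1.70676507e-04 -1.32228377e-01] 2.8
[[-0.001 -0.962 -0.274  0.079]
 [ 1.    -0.001 -0.     0.001]
 [-0.    -0.274  0.962 -0.179]
 [ 0.     0.     0.     1.   ]] [[310.49433074   0.         317.90412195]
 [  0.         310.49433074 195.25582959]
 [  0.           0.           1.        ]] [-0.02962216  0.          0.          0.          0.        ]
```

View pics/w1.png

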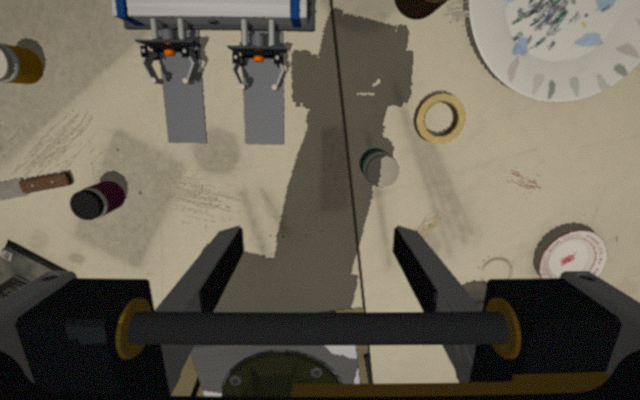

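The wrist view shows the runner front corners at about (168,143), (206,143), (245,144) and (285,144), the green jar lid at (382,170) and the purple lid at (89,204).

Run:
```python
from h import *
c=wrist(); g=cv2.cvtColor(c["color"],cv2.COLOR_BGR2GRAY)
p=np.array([[168,143],[206,143],[245,144],[285,144]],np.float32).reshape(-1,1,2)
q=cv2.cornerSubPix(g,p.copy(),(4,4),(-1,-1),(3,30,0.01)).reshape(-1,2); print(q)
W=np.array([atz(c,x,0.003) for x in q]); print(np.round(W,4))
print(np.linalg.norm(np.diff(W,axis=0),axis=1))
d=W[0]+W[1]-W[2]-W[3]; yaw=np.arctan2(-d[0],d[1]); f=W.mean(0)[:2]; ex=np.array([np.cos(yaw),np.sin(yaw)])
print("yaw",yaw,"origin",f+0.095*ex)
# runner sides from picture rows for yaw check
for a,b in(((168,143),(162,82)),((206,143),(204,88)),((285,144),(287,90))):
    A,B=atz(c,a,.003),atz(c,b,.003); print("side yaw",np.arctan2(*(B-A)[[1,0]]))
t=ctrl.camera("top")
for n,h in(("green_jar",.07),("purple_jar",.064)):
    for nm,k in(("wrist",c),("top",t)):
        for r in ctrl.cut_out(n,k)[:1]:
            # fit cylinder silhouette: choose xy with best IoU of projected hull
            m=r["mask"]; P=np.linalg.inv(k["pose"]); th=np.linspace(0,6.28,40)
            def iou(xy):
                pts=np.array([[xy[0]+rr*np.cos(a),xy[1]+rr*np.sin(a),z] for rr,z in((.024,0),(.024,h-.013),(.0225,h)) for a in th])
                px=cv2.projectPoints(pts,cv2.Rodrigues(P[:3,:3])[0],P[:3,3],np.array(k["K"]),np.array(k["distortion"],float))[0]*8
                M=np.zeros((400,640),np.uint8); cv2.fillConvexPoly(M,cv2.convexHull(px.astype(np.int32)),1,shift=3)
                return (m&(M>0)).sum()/(m|(M>0)).sum()
            from scipy.optimize import minimize
            x0=atz(k,r["centre"][::-1],.035)[:2]
            s=minimize(lambda x:-iou(x),x0,method="Nelder-Mead",options=dict(initial_simplex=[x0,x0+[.008,0],x0+[0,.008]]))
            print(n,nm,round(r["conf"],2),np.round(x0,4),np.round(s.x,4),-s.fun)
```

```text
[[167.00616 141.90535]
 [206.33212 142.33578]
 [244.39046 142.9454 ]
 [282.8404  144.01859]]
[[ 0.536   0.0907  0.003 ]
 [ 0.5269  0.03    0.003 ]
 [ 0.5179 -0.0283  0.003 ]
 [ 0.5083 -0.0869  0.003 ]]
[0.06140397 0.05898639 0.059351  ]
yaw -0.1544794560205566 origin [ 0.61614559 -0.01324028]
side yaw -0.15899911007045686
side yaw -0.19062135948414363
side yaw -0.1985575544172526
green_jar wrist 0.83 [ 0.4652 -0.2216] [ 0.4611 -0.221 ] 0.9316720257234726
green_jar top 0.62 [ 0.4548 -0.2197] [ 0.4572 -0.2185] 0.7132867132867133
purple_jar wrist 0.79 [0.4664 0.211 ] [0.4669 0.2066] 0.9268436578171091
purple_jar top 0.66 [0.4623 0.2068] [0.4667 0.209 ] 0.8567901234567902
```

>>> move_arm(
  increments=[
    [1, -0.03, 0.43, 0.4, 0, 0, 0.025],
    [1, -0.03, 0.43, 0.4, 0, 0, 0],
    [1, -0.03, 0.43, 0.4, 0, 0, 0],
    [1, -0.02, 0.44, 0.4, 0, 0, 0],
    [1, 0, 0, 0.5, 0, 0, 0],
    [1, 0, 0, 0.5, 0, 0, 0],
    [1, 0, 0, 0.4, 0, 0, 0],
    [1, 0, 0, 0.4, 0, 0, 0],
    [1, 0, 0, 0.4, 0, 0, 0],
    [1, 0, 0, 0.4, 0, 0, 0],
    [1, 0, 0, 0.4, 0, 0, 0],
    [1, 0, 0, 0.3, 0, 0, 0],
    [1, 0, 0, 0, 0, 0, 0],
    [1, 0, 0, 0, 0, 0, 0],
  ],
)

```text
time_s: 4.55
ee_pos: [0.4579, -0.2228, 0.061]
eef_rot: [3.141, -0.0, -0.161]
force: [0.9, -0.2, 0.4]
grip_width: 0.094
grip_force: 0.0
```

Run:
```python
from h import *
o=ctrl.get_obs(); print(o["ee_pos"],o["eef_rot"],o["force"])
c=wrist(); cv2.imwrite("pics/w2.png",c["color"])
```

```text
[ 0.45786126 -0.22283844  0.06095982] [ 3.14147411e+00 -2.28760617e-04 -1.60769106e-01] [ 0.90793071 -0.24354468  0.4074979 ]
```

View pics/w2.png

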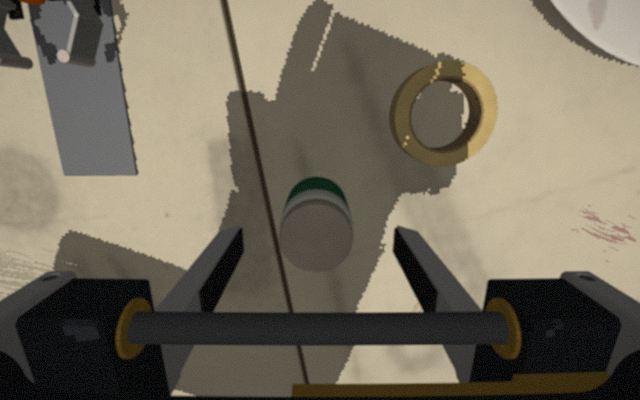

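The green jar is centred between the fingers, its lid at (316,232), about 6 mm further along tool x. I'll shift, lower and grip it.

>>> move_arm(
  increments=[
    [1, 0.12, 0, 0.12, 0, 0, 0],
    [1, 0, 0, 0.12, 0, 0, 0],
    [0, 0, 0, 0, 0, 0, 0],
    [0, 0, 0, 0, 0, 0, 0],
    [0, 0, 0, 0, 0, 0, 0],
    [0, 0, 0, 0, 0, 0, 0],
    [0, 0, 0, 0, 0, 0, 0],
    [0, 0, 0, 0, 0, 0, 0],
    [0, 0, 0, 0, 0, 0, 0],
    [0, 0, 0, 0, 0, 0, 0],
  ],
  force=30,
)

```text
time_s: 5.6
ee_pos: [0.4638, -0.2234, 0.0485]
eef_rot: [-3.142, -0.0, -0.16]
force: [-0.1, 0.4, 1.4]
grip_width: 0.0473
grip_force: 30.0
```

>>> move_arm(
  increments=[
    [0, 0, 0, -0.3, 0, 0, 0],
    [0, 0, 0, -0.4, 0, 0, 0],
    [0, 0, 0, -0.4, 0, 0, 0],
    [0, 0, -0.2, -0.1, 0, 0, 0],
    [0, 0.09, -0.4, 0, 0, 0, 0],
    [0, 0.09, -0.4, 0, 0, 0, 0],
    [0, 0.09, -0.4, 0, 0, 0, 0],
    [0, 0.09, -0.4, 0, 0, 0, 0],
    [0, 0.09, -0.4, 0, 0, 0, 0],
    [0, 0.09, -0.4, 0, 0, 0, 0],
    [0, 0.09, -0.4, 0, 0, 0, 0],
    [0, 0.09, -0.4, 0, 0, 0, 0],
    [0, 0.09, -0.4, 0, 0, 0, 0],
    [0, 0.09, -0.4, 0, 0, 0, 0],
    [0, 0.09, -0.4, 0, 0, 0, 0],
    [0, 0.09, -0.4, 0, 0, 0, 0],
    [0, 0.09, -0.4, 0, 0, 0, 0],
    [0, 0.06, -0.3, 0, 0, 0, 0],
    [0, 0, 0, 0, 0, 0, 0],
    [0, 0, 0, 0, 0, 0, 0],
  ],
)

```text
time_s: 7.6
ee_pos: [0.5696, 0.0482, 0.1079]
eef_rot: [3.141, 0.001, -0.16]
force: [-0.4, -1.1, -0.5]
grip_width: 0.047
grip_force: 30.0
```

Run:
```python
from h import *
o=ctrl.get_obs(); print(o["ee_pos"],o["eef_rot"],o["force"])
c=wrist(); cv2.imwrite("pics/w3.png",c["color"])
```

```text
[0.56955122 0.04816697 0.10793291] [ 3.14129504e+00  8.11388274e-04 -1.59687327e-01] [-0.36243616 -1.09171276 -0.50867038]
```

View pics/w3.png

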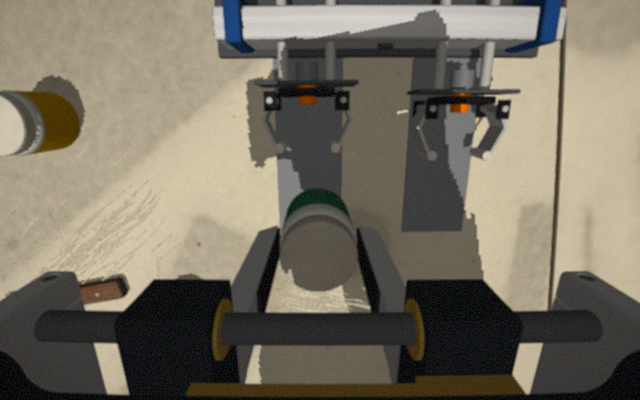

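The clips are in clear view: left roller tops at (281,148) and (336,148), right at (432,156) and (487,156), the green jar hanging upright with its lid at (318,250). I'll compute the clip lines.

Run:
```python
from h import *
c=wrist(); yaw=-.157; O=np.array([.616,-.013]); E=np.array([[np.cos(yaw),np.sin(yaw)],[-np.sin(yaw),np.cos(yaw)]])
T=np.linalg.inv(tool(ctrl.get_obs()))
def sh(n,p,z):
    w=atz(c,p,z); print(n,np.round(w,4),"rail",np.round(E@(w[:2]-O),4),"tool",np.round((T@np.r_[w,1])[:2],4))
for n,p,z in(("LrL",(281,148),.045),("LrR",(336,148),.045),("RrL",(432,156),.045),("RrR",(487,156),.045),("Lbut",(307,90),.041),("Rbut",(462,96),.041),("lid",(318,250),.130),
 ("Rrun front L",(402,229),.003),("Rrun front R",(463,231),.003),("Lrun edge L",(277,190),.003),("Lrun edge L2",(278,130),.003),("Lrun edge R",(341,130),.003),("Rrun L far",(412,100),.003)): sh(n,p,z)
```

```text
LrL [0.6221 0.0679 0.045 ] rail [-0.0066  0.0808] tool [ 0.0485 -0.0285]
LrR [0.6152 0.0256 0.045 ] rail [-0.0068  0.038 ] tool [0.0485 0.0144]
RrL [ 0.597  -0.0481  0.045 ] rail [-0.0133 -0.0377] tool [0.0423 0.0901]
RrR [ 0.59   -0.0915  0.045 ] rail [-0.0134 -0.0816] tool [0.0424 0.134 ]
Lbut [0.6614 0.0407 0.041 ] rail [0.0365 0.0601] tool [ 0.0917 -0.0079]
Rbut [ 0.6386 -0.0754  0.041 ] rail [ 0.0321 -0.058 ] tool [0.0878 0.1103]
lid [0.5724 0.0468 0.13  ] rail [-0.0524  0.0523] tool [0.0028 0.0003]
Rrun front L [ 0.5204 -0.0287  0.003 ] rail [-0.092  -0.0305] tool [-0.0364  0.0831]
Rrun front R [ 0.5083 -0.0886  0.003 ] rail [-0.0946 -0.0915] tool [-0.0387  0.1442]
Lrun edge L [0.5792 0.085  0.003 ] rail [-0.0517  0.0911] tool [ 0.0035 -0.0385]
Lrun edge L2 [0.6339 0.0732 0.003 ] rail [0.0042 0.0879] tool [ 0.0594 -0.0356]
Lrun edge R [0.6248 0.0172 0.003 ] rail [0.0039 0.0312] tool [0.0593 0.0211]
Rrun L far [ 0.6406 -0.0482  0.003 ] rail [ 0.0298 -0.0309] tool [0.0854 0.0832]
```

>>> move_arm(
  increments=[
    [0, 0, -0.14, 0.3, 0, 0, 0],
    [0, 0, 0, 0.3, 0, 0, 0],
    [0, 0, 0, 0.2, 0, 0, 0],
    [0, 0, 0, 0.15, 0, 0, 0],
    [0, 0, 0, 0.1, 0, 0, 0],
    [0, 0, 0, 0.05, 0, 0, 0],
    [0, 0, 0, 0, 0, 0, 0],
    [0, 0, 0, 0, 0, 0, 0],
  ],
)

```text
time_s: 8.5
ee_pos: [0.5713, 0.0551, 0.0538]
eef_rot: [-3.141, -0.001, -0.16]
force: [-0.7, 1.1, -0.9]
grip_width: 0.0475
grip_force: 30.0
```

>>> move_arm(
  increments=[
    [0, 0, 0, 0.02, 0, 0, 0],
    [0, 0, 0, 0.02, 0, 0, 0],
    [0, 0.1, 0, 0, 0, 0, 0],
    [0, 0.1, 0, 0, 0, 0, 0],
    [0, 0.1, 0, 0, 0, 0, 0],
    [0, 0.1, 0, 0, 0, 0, 0],
    [0, 0.1, 0, 0, 0, 0, 0],
    [0, 0, 0, 0, 0, 0, 0],
  ],
)

```text
time_s: 9.3
ee_pos: [0.5965, 0.051, 0.0515]
eef_rot: [-3.141, -0.001, -0.16]
force: [0.3, 0.2, 2.8]
grip_width: 0.047
grip_force: 30.0
```

>>> move_arm(
  increments=[
    [0, 0.04, 0, 0, 0, 0, 0],
    [0, 0.04, 0, 0, 0, 0, 0],
    [0, 0.04, 0, 0, 0, 0, 0],
    [0, 0.04, 0, 0, 0, 0, 0],
    [0, 0.04, 0, 0, 0, 0, 0],
    [0, 0.04, 0, 0, 0, 0, 0],
  ],
)

```text
time_s: 9.9
ee_pos: [0.6071, 0.0495, 0.0518]
eef_rot: [-3.141, 0.002, -0.16]
force: [-9.4, 2.9, 10.5]
grip_width: 0.0472
grip_force: 30.0
```

>>> move_arm(
  increments=[
    [0, 0.04, 0, 0, 0, 0, 0],
    [0, 0.04, 0, 0, 0, 0, 0],
    [0, 0.04, 0, 0, 0, 0, 0],
    [0, 0.04, 0, 0, 0, 0, 0],
    [0, 0, 0, 0, 0, 0, 0],
  ],
)

```text
time_s: 10.4
ee_pos: [0.6153, 0.0481, 0.0517]
eef_rot: [-3.141, 0.001, -0.16]
force: [-5.1, 1.2, 7.9]
grip_width: 0.0469
grip_force: 30.0
```

>>> move_arm(
  increments=[
    [0, 0.03, 0, -0.01, 0, 0, 0],
    [0, 0.03, 0, 0, 0, 0, 0],
    [0, 0.03, 0, 0, 0, 0, 0],
    [0, 0.03, 0, 0, 0, 0, 0],
    [0, 0, 0, 0, 0, 0, 0],
  ],
)

```text
time_s: 10.9
ee_pos: [0.6214, 0.047, 0.0517]
eef_rot: [-3.142, 0.0, -0.16]
force: [-2.9, 2.2, 2.4]
grip_width: 0.0474
grip_force: 30.0
```

>>> move_arm(
  increments=[
    [0, 0.03, 0, 0, 0, 0, 0],
    [0, 0.03, 0, 0, 0, 0, 0],
    [0, 0, 0, 0, 0, 0, 0],
  ],
)

```text
time_s: 11.2
ee_pos: [0.6246, 0.0464, 0.0517]
eef_rot: [3.142, -0.0, -0.16]
force: [0.5, 1.4, -1.2]
grip_width: 0.0475
grip_force: 30.0
```

>>> move_arm(
  increments=[
    [0, 0.03, 0, 0, 0, 0, 0],
    [0, 0.03, 0, 0, 0, 0, 0],
    [0, 0, 0, 0, 0, 0, 0],
  ],
)

```text
time_s: 11.5
ee_pos: [0.6277, 0.0459, 0.0519]
eef_rot: [-3.142, -0.001, -0.16]
force: [0.9, 1.3, -1.2]
grip_width: 0.0475
grip_force: 30.0
```

>>> move_arm(
  increments=[
    [0, 0.03, 0, 0, 0, 0, 0],
    [0, 0.03, 0, 0, 0, 0, 0],
    [0, 0, 0, 0, 0, 0, 0],
  ],
)

```text
time_s: 11.8
ee_pos: [0.6306, 0.0454, 0.052]
eef_rot: [-3.142, -0.001, -0.16]
force: [1.3, 0.7, -1.4]
grip_width: 0.0475
grip_force: 30.0
```

>>> move_arm(
  increments=[
    [0, 0.02, 0, 0, 0, 0, 0],
    [0, 0.02, 0, 0, 0, 0, 0],
    [0, 0, 0, 0, 0, 0, 0],
  ],
)

```text
time_s: 12.1
ee_pos: [0.6325, 0.0452, 0.052]
eef_rot: [-3.142, -0.0, -0.16]
force: [1.6, 0.5, -1.3]
grip_width: 0.0472
grip_force: 30.0
```

>>> move_arm(
  increments=[
    [0, 0.02, 0, 0, 0, 0, 0],
    [0, 0.02, 0, 0, 0, 0, 0],
    [0, 0, 0, 0, 0, 0, 0],
  ],
)

```text
time_s: 12.4
ee_pos: [0.6344, 0.0448, 0.052]
eef_rot: [-3.142, -0.0, -0.16]
force: [1.8, 0.6, -1.3]
grip_width: 0.0475
grip_force: 30.0
```

>>> move_arm(
  increments=[
    [0, 0.02, 0, 0, 0, 0, 0],
    [0, 0.01, 0, 0, 0, 0, 0],
    [0, 0, 0, 0, 0, 0, 0],
  ],
)

```text
time_s: 12.7
ee_pos: [0.6358, 0.0446, 0.0519]
eef_rot: [-3.142, 0.0, -0.16]
force: [0.4, 1.2, -0.9]
grip_width: 0.0473
grip_force: 30.0
```

Force is starting to turn; probably the pad.

>>> move_arm(
  increments=[
    [0, 0.02, 0, 0, 0, 0, 0],
    [0, 0, 0, 0, 0, 0, 0],
  ],
)

```text
time_s: 12.9
ee_pos: [0.6365, 0.0445, 0.0519]
eef_rot: [3.142, 0.001, -0.16]
force: [-2.4, 1.7, 0.9]
grip_width: 0.0472
grip_force: 30.0
```

>>> move_arm(
  increments=[
    [0, 0.02, 0, 0, 0, 0, 0],
    [0, 0, 0, 0, 0, 0, 0],
  ],
)

```text
time_s: 13.1
ee_pos: [0.6372, 0.0444, 0.0519]
eef_rot: [3.141, 0.002, -0.16]
force: [-5.9, 1.6, 3.5]
grip_width: 0.0471
grip_force: 30.0
```

>>> move_arm(
  increments=[
    [0, 0.02, 0, 0, 0, 0, 0],
    [0, 0.02, 0, 0, 0, 0, 0],
    [0, 0, 0, 0, 0, 0, 0],
  ],
)

```text
time_s: 13.4
ee_pos: [0.6384, 0.0442, 0.0519]
eef_rot: [3.141, 0.004, -0.16]
force: [-12.3, 3.1, 8.2]
grip_width: 0.047
grip_force: 30.0
```

>>> move_arm(
  increments=[
    [0, 0.02, 0, 0, 0, 0, 0],
    [0, 0, 0, 0, 0, 0, 0],
  ],
)

```text
time_s: 13.6
ee_pos: [0.639, 0.0441, 0.052]
eef_rot: [3.141, 0.005, -0.16]
force: [-15.3, 3.3, 9.4]
grip_width: 0.0469
grip_force: 30.0
```

Firm stop at 15 N, so I release and rise.

>>> move_arm(
  increments=[
    [0.75, 0, 0, 0, 0, 0, 0],
    [0.75, 0, 0, 0, 0, 0, 0],
    [0.75, 0, 0, 0, 0, 0, 0],
    [0.75, 0, 0, -0.2, 0, 0, 0],
    [0.75, 0, 0, -0.4, 0, 0, 0],
    [0.75, -0.2, 0, -0.4, 0, 0, 0],
    [1, -0.4, 0, -0.4, 0, 0, 0],
    [1, -0.4, 0, 0, 0, 0, 0],
    [1, -0.4, 0, 0, 0, 0, 0],
    [1, 0, 0, 0, 0, 0, 0],
    [1, 0, 0, 0, 0, 0, 0],
  ],
)

```text
time_s: 14.7
ee_pos: [0.5722, 0.0549, 0.1229]
eef_rot: [-3.141, -0.001, -0.16]
force: [-0.4, -0.3, 0.6]
grip_width: 0.094
grip_force: 0.0
```

Run:
```python
from h import *
o=ctrl.get_obs(); print(o["ee_pos"],o["eef_rot"],o["force"])
c=wrist(); cv2.imwrite("pics/w4.png",c["color"])
yaw=-.157; O=np.array([.616,-.013]); E=np.array([[np.cos(yaw),np.sin(yaw)],[-np.sin(yaw),np.cos(yaw)]])
T=np.linalg.inv(tool(o))
# purple jar in tool frame
w=np.array([.467,.207,.05,1]); print("purple tool",T@w)
```

```text
[0.57221129 0.05494963 0.12285926] [-3.14136895e+00 -1.41339662e-03 -1.60146408e-01] [-0.36307652 -0.29818439  0.61673293]
purple tool [-0.12821422 -0.13331119  0.07270794  1.        ]
```

View pics/w4.png

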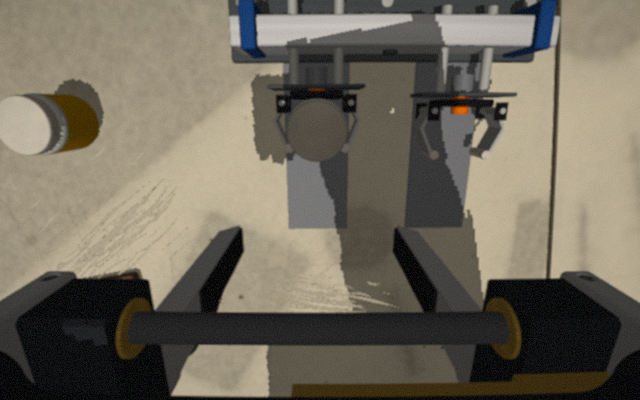

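The green jar sits between its rollers against the pad, its lid at (317,130). Now the purple jar.

>>> move_arm(
  increments=[
    [1, -0.3, -0.3, 0, 0, 0, 0],
    [1, -0.32, -0.33, 0, 0, 0, 0],
    [1, -0.32, -0.33, 0, 0, 0, 0],
    [1, -0.32, -0.33, 0, 0, 0, 0],
    [1, -0.32, -0.33, 0, 0, 0, 0],
    [1, -0.32, -0.33, 0, 0, 0, 0],
    [1, -0.32, -0.33, 0, 0, 0, 0],
    [1, -0.32, -0.33, 0, 0, 0, 0],
    [1, 0, 0, 0.3, 0, 0, 0],
    [1, 0, 0, 0.3, 0, 0, 0],
    [1, 0, 0, 0.2, 0, 0, 0],
    [1, 0, 0, 0, 0, 0, 0],
    [1, 0, 0, 0, 0, 0, 0],
  ],
)

```text
time_s: 16.05
ee_pos: [0.4675, 0.2041, 0.0822]
eef_rot: [-3.142, -0.0, -0.16]
force: [-1.0, 0.1, 0.2]
grip_width: 0.0942
grip_force: 0.0
```

Run:
```python
from h import *
o=ctrl.get_obs(); print(o["ee_pos"],o["eef_rot"],o["force"])
c=wrist(); cv2.imwrite("pics/w5.png",c["color"]); T=np.linalg.inv(tool(o))
for r in ctrl.cut_out("purple_jar",c)[:1]:
    y,x=np.where(r["mask"]); print(r["conf"],r["centre"],x.min(),x.max(),y.min(),y.max())
```

```text
[0.46746957 0.2040524  0.08221434] [-3.14155396e+00 -8.43987966e-05 -1.60489700e-01] [-0.96647163  0.07097238  0.16820246]
0.73 [219.9, 310.0] 280 344 177 258
```

View pics/w5.png

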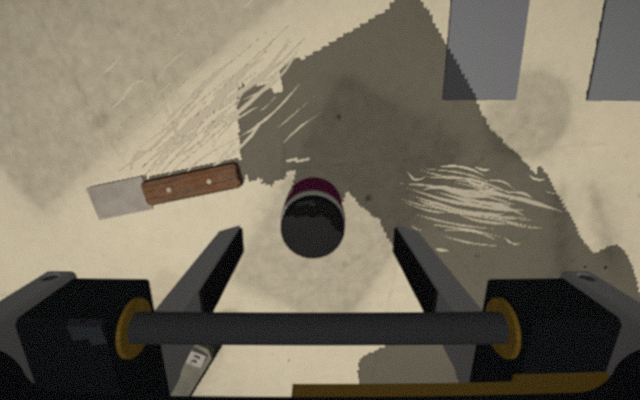

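The purple lid is at (313,226), within 2 mm of the TCP axis. I'll descend and grip.

>>> move_arm(
  increments=[
    [1, 0.02, -0.04, 0.2, 0, 0, 0],
    [1, 0, 0, 0.2, 0, 0, 0],
    [1, 0, 0, 0.2, 0, 0, 0],
    [1, 0, 0, 0.1, 0, 0, 0],
    [0, 0, 0, 0, 0, 0, 0],
    [0, 0, 0, 0, 0, 0, 0],
    [0, 0, 0, 0, 0, 0, 0],
    [0, 0, 0, 0, 0, 0, 0],
    [0, 0, 0, 0, 0, 0, 0],
    [0, 0, 0, 0, 0, 0, 0],
    [0, 0, 0, 0, 0, 0, 0],
    [0, 0, 0, 0, 0, 0, 0],
  ],
  force=30,
)

```text
time_s: 17.35
ee_pos: [0.4685, 0.2061, 0.0472]
eef_rot: [-3.141, -0.001, -0.16]
force: [1.1, 1.7, 2.3]
grip_width: 0.0468
grip_force: 30.0
```

>>> move_arm(
  increments=[
    [0, 0, 0, -0.3, 0, 0, 0],
    [0, 0, 0, -0.4, 0, 0, 0],
    [0, 0, 0, -0.4, 0, 0, 0],
    [0, 0, 0, -0.1, 0, 0, 0],
    [0, 0.18, 0.36, 0, 0, 0, 0],
    [0, 0.18, 0.36, 0, 0, 0, 0],
    [0, 0.18, 0.36, 0, 0, 0, 0],
    [0, 0.18, 0.36, 0, 0, 0, 0],
    [0, 0.18, 0.36, 0, 0, 0, 0],
    [0, 0.18, 0.36, 0, 0, 0, 0],
    [0, 0.18, 0.36, 0, 0, 0, 0],
    [0, 0.18, 0.36, 0, 0, 0, 0],
    [0, 0.18, 0.36, 0, 0, 0, 0],
    [0, 0.18, 0.36, 0, 0, 0, 0],
    [0, 0.18, 0.36, 0, 0, 0, 0],
    [0, 0.18, 0.36, 0, 0, 0, 0],
    [0, 0.18, 0.36, 0, 0, 0, 0],
    [0, 0.18, 0.36, 0, 0, 0, 0],
    [0, 0, 0, 0, 0, 0, 0],
    [0, 0, 0, 0, 0, 0, 0],
  ],
)

```text
time_s: 19.35
ee_pos: [0.552, -0.0628, 0.106]
eef_rot: [-3.141, 0.001, -0.161]
force: [0.5, 0.6, -1.0]
grip_width: 0.047
grip_force: 30.0
```

Run:
```python
from h import *
o=ctrl.get_obs(); print(o["ee_pos"],o["eef_rot"],o["force"])
c=wrist(); cv2.imwrite("pics/w6.png",c["color"])
yaw=-.157; O=np.array([.616,-.013]); E=np.array([[np.cos(yaw),np.sin(yaw)],[-np.sin(yaw),np.cos(yaw)]])
print(E@(o["ee_pos"][:2]-O))
```

```text
[ 0.55200321 -0.06284665  0.10604305] [-3.14146667e+00  1.43566625e-03 -1.60867064e-01] [ 0.45191133  0.55027771 -1.02459326]
[-0.05541587 -0.05923985]
```

View pics/w6.png

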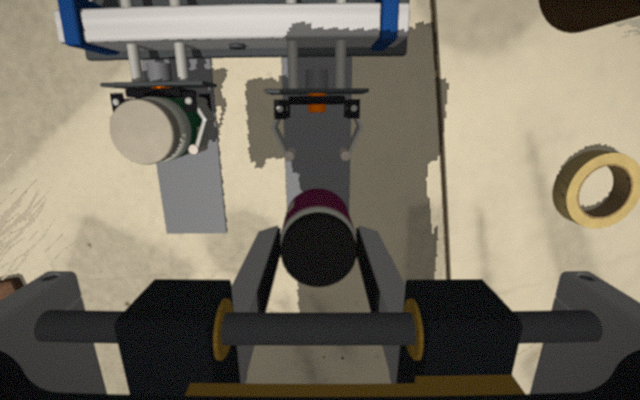

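The clip rollers at (290,157) and (345,156) are centred on the jar at x≈318, so I lower it and approach.

>>> move_arm(
  increments=[
    [0, 0, 0, 0.3, 0, 0, 0],
    [0, 0, 0, 0.3, 0, 0, 0],
    [0, 0, 0, 0.2, 0, 0, 0],
    [0, 0, 0, 0.15, 0, 0, 0],
    [0, 0, 0, 0.1, 0, 0, 0],
    [0, 0, 0, 0.04, 0, 0, 0],
    [0, 0, 0, 0, 0, 0, 0],
    [0, 0, 0, 0, 0, 0, 0],
  ],
)

```text
time_s: 20.2
ee_pos: [0.5527, -0.063, 0.0529]
eef_rot: [3.142, -0.001, -0.16]
force: [0.4, -0.4, -1.4]
grip_width: 0.0465
grip_force: 30.0
```

>>> move_arm(
  increments=[
    [0, 0.1, 0, 0, 0, 0, 0],
    [0, 0.1, 0, 0, 0, 0, 0],
    [0, 0.1, 0, 0, 0, 0, 0],
    [0, 0.1, 0, 0, 0, 0, 0],
    [0, 0, 0, 0, 0, 0, 0],
  ],
)

```text
time_s: 20.7
ee_pos: [0.5728, -0.0663, 0.0524]
eef_rot: [3.142, -0.0, -0.16]
force: [-0.7, 0.3, -2.0]
grip_width: 0.0467
grip_force: 30.0
```

>>> move_arm(
  increments=[
    [0, 0, 0, 0.02, 0, 0, 0],
    [0, 0, 0, 0.015, 0, 0, 0],
    [0, 0.04, 0, 0, 0, 0, 0],
    [0, 0.04, 0, 0, 0, 0, 0],
    [0, 0.04, 0, 0, 0, 0, 0],
    [0, 0.04, 0, 0, 0, 0, 0],
    [0, 0.04, 0, 0, 0, 0, 0],
    [0, 0, 0, 0, 0, 0, 0],
  ],
)

```text
time_s: 21.5
ee_pos: [0.5819, -0.0677, 0.0506]
eef_rot: [-3.142, 0.001, -0.16]
force: [-3.7, 1.0, 0.6]
grip_width: 0.0467
grip_force: 30.0
```

>>> move_arm(
  increments=[
    [0, 0.04, 0, 0, 0, 0, 0],
    [0, 0.04, 0, 0, 0, 0, 0],
    [0, 0.04, 0, 0, 0, 0, 0],
    [0, 0.04, 0, 0, 0, 0, 0],
    [0, 0, 0, 0, 0, 0, 0],
  ],
)

```text
time_s: 22.0
ee_pos: [0.5899, -0.069, 0.0507]
eef_rot: [3.142, 0.001, -0.16]
force: [-4.5, 0.1, 1.8]
grip_width: 0.0471
grip_force: 30.0
```

>>> move_arm(
  increments=[
    [0, 0.03, 0, 0, 0, 0, 0],
    [0, 0.03, 0, 0, 0, 0, 0],
    [0, 0.03, 0, 0, 0, 0, 0],
    [0, 0.03, 0, 0, 0, 0, 0],
    [0, 0, 0, 0, 0, 0, 0],
  ],
)

```text
time_s: 22.5
ee_pos: [0.5962, -0.07, 0.0506]
eef_rot: [-3.142, -0.0, -0.16]
force: [-1.9, 0.4, -0.5]
grip_width: 0.0467
grip_force: 30.0
```

>>> move_arm(
  increments=[
    [0, 0.03, 0, 0, 0, 0, 0],
    [0, 0.03, 0, 0, 0, 0, 0],
    [0, 0.03, 0, 0, 0, 0, 0],
    [0, 0, 0, 0, 0, 0, 0],
  ],
)

```text
time_s: 22.9
ee_pos: [0.6008, -0.0708, 0.0507]
eef_rot: [3.142, -0.001, -0.16]
force: [0.2, 0.0, -1.3]
grip_width: 0.0469
grip_force: 30.0
```

>>> move_arm(
  increments=[
    [0, 0.03, 0, 0, 0, 0, 0],
    [0, 0.03, 0, 0, 0, 0, 0],
    [0, 0, 0, 0, 0, 0, 0],
  ],
)

```text
time_s: 23.2
ee_pos: [0.6037, -0.0712, 0.0508]
eef_rot: [-3.142, -0.001, -0.16]
force: [2.0, 0.8, -1.0]
grip_width: 0.0468
grip_force: 30.0
```

>>> move_arm(
  increments=[
    [0, 0.03, 0, 0, 0, 0, 0],
    [0, 0.02, 0, 0, 0, 0, 0],
    [0, 0, 0, 0, 0, 0, 0],
  ],
)

```text
time_s: 23.5
ee_pos: [0.6061, -0.0716, 0.0508]
eef_rot: [-3.142, -0.0, -0.16]
force: [0.6, 0.8, -1.1]
grip_width: 0.0466
grip_force: 30.0
```

>>> move_arm(
  increments=[
    [0, 0.03, 0, 0, 0, 0, 0],
    [0, 0.02, 0, 0, 0, 0, 0],
    [0, 0, 0, 0, 0, 0, 0],
  ],
)

```text
time_s: 23.8
ee_pos: [0.6085, -0.072, 0.0507]
eef_rot: [-3.142, -0.0, -0.16]
force: [1.0, -0.0, -1.2]
grip_width: 0.0469
grip_force: 30.0
```

>>> move_arm(
  increments=[
    [0, 0.02, 0, 0, 0, 0, 0],
    [0, 0.01, 0, 0, 0, 0, 0],
    [0, 0, 0, 0, 0, 0, 0],
  ],
)

```text
time_s: 24.1
ee_pos: [0.6099, -0.0722, 0.0507]
eef_rot: [-3.142, -0.0, -0.16]
force: [1.4, 0.0, -1.9]
grip_width: 0.0468
grip_force: 30.0
```

>>> move_arm(
  increments=[
    [0, 0.02, 0, 0, 0, 0, 0],
    [0, 0.01, 0, 0, 0, 0, 0],
    [0, 0, 0, 0, 0, 0, 0],
  ],
)

```text
time_s: 24.4
ee_pos: [0.6112, -0.0724, 0.0507]
eef_rot: [-3.142, 0.0, -0.16]
force: [0.1, 1.4, -0.8]
grip_width: 0.0467
grip_force: 30.0
```

>>> move_arm(
  increments=[
    [0, 0.02, 0, 0, 0, 0, 0],
    [0, 0.01, 0, 0, 0, 0, 0],
    [0, 0, 0, 0, 0, 0, 0],
  ],
)

```text
time_s: 24.7
ee_pos: [0.6122, -0.0726, 0.0507]
eef_rot: [-3.142, 0.002, -0.16]
force: [-5.2, 1.3, 3.3]
grip_width: 0.0467
grip_force: 30.0
```

>>> move_arm(
  increments=[
    [0, 0.02, 0, 0, 0, 0, 0],
    [0, 0.02, 0, 0, 0, 0, 0],
    [0, 0, 0, 0, 0, 0, 0],
  ],
)

```text
time_s: 25.0
ee_pos: [0.6134, -0.0728, 0.0506]
eef_rot: [-3.142, 0.004, -0.16]
force: [-12.3, 2.1, 7.4]
grip_width: 0.0473
grip_force: 30.0
```

>>> move_arm(
  increments=[
    [0, 0.02, 0, 0, 0, 0, 0],
    [0, 0, 0, 0, 0, 0, 0],
  ],
)

```text
time_s: 25.2
ee_pos: [0.614, -0.0729, 0.0506]
eef_rot: [3.142, 0.005, -0.16]
force: [-14.8, 2.5, 9.5]
grip_width: 0.0467
grip_force: 30.0
```

Firm stop again, so I release, rise and look.

>>> move_arm(
  increments=[
    [0.75, 0, 0, 0, 0, 0, 0],
    [0.75, 0, 0, 0, 0, 0, 0],
    [0.75, 0, 0, 0, 0, 0, 0],
    [0.75, 0, 0, -0.2, 0, 0, 0],
    [0.75, 0, 0, -0.4, 0, 0, 0],
    [0.75, -0.2, 0, -0.4, 0, 0, 0],
    [0.75, -0.4, -0.3, -0.3, 0, 0, 0],
    [0.75, -0.4, -0.3, 0, 0, 0, 0],
    [0.75, -0.2, -0.3, 0, 0, 0, 0],
    [0.75, 0, -0.3, 0, 0, 0, 0],
    [0.75, 0, 0, 0, 0, 0, 0],
    [0.75, 0, 0, 0, 0, 0, 0],
  ],
)

```text
time_s: 26.4
ee_pos: [0.5666, -0.0043, 0.1154]
eef_rot: [3.141, 0.0, -0.16]
force: [0.8, -0.1, -0.6]
grip_width: 0.0701
grip_force: 0.0
```

Run:
```python
from h import *
o=ctrl.get_obs(); print(o["ee_pos"],o["eef_rot"],o["force"],o["time_s"])
a=wrist()["color"][20:220,180:480]; b=ctrl.camera("side")["color"][160:260,220:370]
cv2.imwrite("pics/w7.png",np.vstack([cv2.resize(a,(450,300)),cv2.resize(b,(450,300),interpolation=cv2.INTER_CUBIC)]))
```

```text
[ 0.56657707 -0.00432531  0.11543678] [ 3.14142401e+00  2.06404156e-04 -1.59506760e-01] [ 0.84841766 -0.07721759 -0.58610561] 26.4
```

View pics/w7.png

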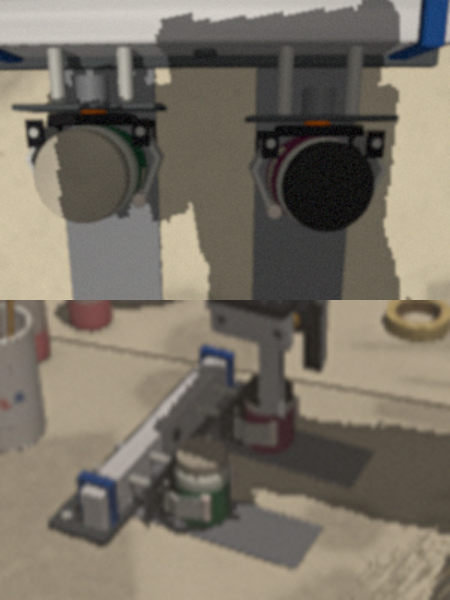

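Both jars stand upright against their back pads, held by the rollers, and the gripper is clear.

```bash
python3 -c "
from station import ctrl
print(ctrl.hand_in())"
```

```text
the job is handed in; nothing more can be done
None
```

I pressed the green jar into the left clip and the purple jar into the right, each until I felt a firm stop at about 15 N. In the last pictures both stood upright against the back pads; I didn't read the buttons directly. I handed the job in at about 26 s, and no verdict came back.

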